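Set up the filings sorter for a silver job

ROBOT

A 7-joint arm with a two-finger parallel gripper is mounted at the origin on a cart in front of the work surface, level with it; the furniture and walls round the work are solid. World frame = base frame: x ahead of the robot, y to its left, z up, the work surface at z = 0. Lengths are in m, angles in rad, forces in N, time in s.
With the tool pointing down it reaches from about 0.4 to 0.9 m from the base axis. Payload 5.5 kg.
Tool frame: the origin (TCP) lies on the centre line of the jaws, within the pads' length; the fingertips stand 14 mm ahead of it and the grasp point (between the pads) lies 5 mm behind it; z points along the fingers, y is the line along which they close (so a half turn about z gives the same grasp; the last joint's range is limited). The gripper opens to 85 mm and grips with 20 to 120 N. Pads are 22 mm wide; open, the fingers measure 114 mm over their backs; the gripper's body (76 mm by 85 mm) begins 54 mm behind the grasp point. The pads swing forward as they close: fully open they stand 13 mm farther back than shut.
Start: joints at [-0.95, 0.501, -0.427, 1.55, 0.221, 1.138, -0.21], TCP at [0.228, 0.609, 0.245] pointing down, gripper open.
Joint ranges: [-2.88, 2.88], [-0.31, 2.03], [-1.54, 1.56], [0.2, 2.42], [-1.41, 4.55], [0.19, 2.02], [-2.57, 2.57]. Speed limits (rad/s): [2.57, 2.57, 3.14, 3.14, 3.14, 3.14, 3.14].

INTERFACE

Orientations are given as a unit quaternion [w, x, y, z].
In Python, from rig import get_state, get_image, camera_params, ticket gives the robot as it stands. The module is installed in compiled form; this text tells all that it offers.
- The arm moves only by the tool drive_tool, never from a script. Its argument "motion" is a list of rows, each an object with "fingers": the opening, from -1 (shut) to 1 (fully open); "linear": the shift along the tool's x, y, z in m, a list of three; "turn": the turn about the tool's z in units of 5 degrees (1.0 is 5 degrees). A call has 1 to 10 rows; each row is the pose to reach, as a shift and turn from the pose commanded when the call began, along the tool's axes at that moment; what a row does not reach only later rows make up. A row lasts 1/8 s, in which the tool goes at most 62.5 mm and 10.7 degrees, less where a joint would pass 70% of its speed; a pose out of reach is approached as far as the arm can. A call with a gripper value outside its range is refused whole. The fingers move at their own pace and stop on an object; "grip_force" is the grip in N (left out, the last holds). Time passes only in rows, so rows that repeat a pose let the fingers close. It gives the time, the measured TCP pose, the force, the opening and the grip force at its end, in the units of the state.
- get_state(): the state, without advancing time (a new reading comes with each control period).
- get_image(name): name is "scene" or "side" or "wrist"; returns the picture (400x640x3 uint8, red, green, blue); there is no depth.
- camera_params(name): a dict with "fovy" (degrees; the focal length in pixels is half the picture's height over the tangent of half this angle, whatever the lens; pixels are square), "cx", "cy" (the principal point, pixels), "R" (3x3) and "t" (3): a world point X has camera coordinates R X + t; the wrist camera has in their place "T_tool_cam" (4x4, takes a point from camera to tool coordinates, whose origin is the TCP and whose axes are the flange's). Camera axes: x right, y down, z forward; pixel columns grow to the right and rows downward; lengths in m; the calibration is good to about 2 mm. The wrist camera is an equidistant fisheye: a pixel r from the principal point sees the ray r / f radians off the axis. A picture is of the moment at which its call begins: read the wrist's pose just before it. camera_params takes no time and is no camera call.
- ticket.finish_job(): hands the job in; it is judged then, once.
The state is a dict: "time": time; "joint_pos": joint angles; "joint_vel": joint speeds; "joint_efforts": joint torques, N m; "position": TCP position; "ee_rot": TCP orientation; "wrist_force": force on the tool from outside, world axes, zero at the start; "moment": the same for the moment, N m; "opening": finger opening in m; "grip_force": force on a finger pad.
Only numpy, scipy, OpenCV 4.12 (cv2) and the standard library are available. Lean on these libraries where they do the work, as an engineer would, in place of code of your own. Each camera call takes 0.05 s, during which the arm holds its last target. There are 200 camera calls.

TASK

Set up the goldsmith's filings sorter for silver: first hook the sieve's plain far edge under the steel lip at the back of the cabinet and swing its orange-grip end down until it lies flat in the bed, because fitting it shakes old dust down the chute into the jar that stands there now. Then let go of the sieve and turn the carousel by its black bar grip, the shorter way round so that as few other jars as possible pass beneath the chute, until the blue-collared jar stands centred under the spout. Leave all five jars standing in their wells and the things around undisturbed.

Things in the scene. Friction and masses are not known exactly. Their poses are not given: they have to be found in the camera images.
- station: filings sorter, fixed to the table: steel base plate 210 x 340 mm; on its left half (+y) a green cabinet 131 x 123 mm with the sieve bed in its top, on its right half the jar carousel, between them the chute. Origin: centre of the underside; x points to the back, y to the left, z up. The carousel's axis is at (0, -75) mm, the bed's centre at (0, 85) mm
- sieve_bed (a point): centre of the ledge on which the sieve lies, 150 mm above the table; axes as the station's. The bay round it is 123 mm (x) by 115 mm (y), that is 3 and 5 mm more than the sieve. Above the ledge stand: the front wall 7 mm (4 mm thick), the side walls 12 mm, the back wall 17 mm. The ledge is 8 mm wide, rubber covered
- lip_edge (a point): middle of the lower front edge of the retaining lip: the lip reaches 8 mm forward from the back wall (inner face 61.5 mm behind the bed's centre) over the whole width, its underside 13 mm above the ledge. The sieve passes under it only tilted, far edge low (about 10 to 25 degrees)
- sieve: loose sieve: aluminium frame 120 (x) x 110 (y) x 8 mm with brass mesh, about 0.15 kg, lying flat on the table; origin at the centre of its underside. Its +x edge is the plain edge to be hooked; at the -x edge stands the grip
- sieve_grip (a point): grip point of the sieve, 32 mm above its underside: upright orange tab 10 mm thick (along the sieve's x), 44 mm wide (y), from 8 to 48 mm above the underside, at x = -54 mm; pinch it from above across its thickness
- carousel (a joint): angle of the carousel about the vertical axis, rad, counter-clockwise from above positive; reads 0 at the start, whatever the wells' positions then are; turns endlessly both ways, without clicks, held by light friction (about 0.08 N m). The five wells are 72 degrees apart, their centres 60 mm from the axis
- knob_grip (a point): centre of the carousel's black bar grip, on its axis, 161 mm above the table; point x runs along the bar (60 mm), y across it (16 mm thick); the bar is 32 mm high (145 to 177 mm), on a 20 mm post. It turns with the carousel
- chute_mouth (a point): centre of the spout's lower opening (24 mm across), 70 mm above the table, 60 mm from the carousel's axis towards the cabinet; the jar rims pass 2 mm under it
- jar_blue: open clear jar with a blue plastic collar round its rim, 42 mm across (45 at the 13 mm high collar, mouth 36), 40 mm high, origin at the centre of its underside; stands loose in a 10 mm deep well of the carousel. The jar for silver, to be brought under the spout; at the start in any of the four wells away from the spout
- jar_grey: open clear jar with a grey plastic collar round its rim, 42 mm across (45 at the 13 mm high collar, mouth 36), 40 mm high, origin at the centre of its underside; stands loose in a 10 mm deep well of the carousel; under or close to the spout at the start
- jar_yellow: open clear jar with a yellow plastic collar round its rim, 42 mm across (45 at the 13 mm high collar, mouth 36), 40 mm high, origin at the centre of its underside; stands loose in a 10 mm deep well of the carousel
- jar_green: open clear jar with a green plastic collar round its rim, 42 mm across (45 at the 13 mm high collar, mouth 36), 40 mm high, origin at the centre of its underside; stands loose in a 10 mm deep well of the carousel
- jar_red: open clear jar with a red plastic collar round its rim, 42 mm across (45 at the 13 mm high collar, mouth 36), 40 mm high, origin at the centre of its underside; stands loose in a 10 mm deep well of the carousel
- tweezers: bystander: steel tweezers, 121 x 15 x 7 mm, right of the sorter
- pliers_flat: bystander: pliers with dark blue handles, 130 x 38 x 11 mm, right of the sorter
- loupe: bystander: folding loupe, 42 x 75 x 15 mm, in front and left of the sorter
Not all that is in view belongs to the job. There is more than one size of the sieve; the job needs the smaller.

How it is judged:
By the outcome, as a careful person would: the job done as asked, in the order asked, and still so for the second after the job is handed in, with the robot touching nothing.
It also fails if it takes over 58 s, if anything falls off the work surface, if the arm or the gripper's body presses on something with over 40 N, if the wrist force passes 120 N, or if a joint passes its speed limit or range.

## Working session

There is one attempt and no reset: what is moved stays moved. The work goes in short steps, Python scripts to look and compute and a tool call to move; the robot and the scene stay as the last step left them, time stands still between calls to the robot, and variables do not carry over. Pictures are saved under pics/ and viewed, at most 10 in all, crops included, and the job is handed in when it is done.

Besides the shell and the picture viewer there is one more tool, called after "Call:" as name(argument=value, ...), one argument or row to a line, values as JSON. drive_tool: Moves the arm, as the interface text tells. Its arguments: {"type":"object","properties":{"motion":{"type":"array"},"grip_force":{"type":"number"}},"required":["motion"]}

```bash
mkdir -p pics; cat > h.py <<'E'
import numpy as np, cv2
from rig import get_state, get_image, camera_params, ticket
def snap(n,f):
    im=get_image(n); cv2.imwrite('pics/'+f,im[:,:,::-1]); return im
def ray(n,u,v):
    p=camera_params(n); f=200/np.tan(np.radians(p['fovy'])/2)
    d=np.array([(u-p['cx'])/f,(v-p['cy'])/f,1.]); R=np.array(p['R']); t=np.array(p['t'])
    return -R.T@t, R.T@d
def at(n,u,v,z):
    o,d=ray(n,u,v); return o+d*(z-o[2])/d[2]
def proj(n,X):
    p=camera_params(n); f=200/np.tan(np.radians(p['fovy'])/2)
    c=np.array(p['R'])@np.array(X)+np.array(p['t']); return np.array([f*c[0]/c[2]+p['cx'],f*c[1]/c[2]+p['cy']])
E
python3 - <<'E'
from h import *
a=snap('scene','a.png');b=snap('side','b.png')
for n in('scene','side'):
    print(n,ray(n,320,200))
print(camera_params('wrist')); s=get_state(); print(s['ee_rot'],s['opening'],s['time'])
E
```

```text
scene (array([-0.34490713, -0.79887661,  1.05314308]), array([ 0.56412266,  0.57658539, -0.59115036]))
side (array([-0.20961472,  0.65273559,  1.39930746]), array([ 0.44509072, -0.38487535, -0.80860258]))
{'fovy': 65.70646984690485, 'cx': 322.02946415868746, 'cy': 203.02108833214547, 'T_tool_cam': array([[ 3.18264406e-04, -9.65922793e-01, -2.58830170e-01,
         6.55931536e-02],
       [ 9.99999915e-01,  3.75728386e-04, -1.72546475e-04,
         1.04309201e-03],
       [ 2.63916415e-04, -2.58830093e-01,  9.65922830e-01,
        -1.28425278e-01],
       [ 0.00000000e+00,  0.00000000e+00,  0.00000000e+00,
         1.00000000e+00]])}
[-1.87229730e-04  1.77923046e-01  9.84044017e-01 -8.52643254e-04] 0.0855557693966991 0.1
```

View pics/a.png

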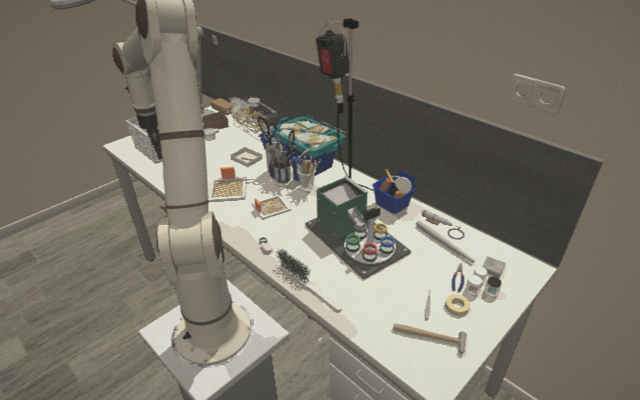

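View pics/b.png

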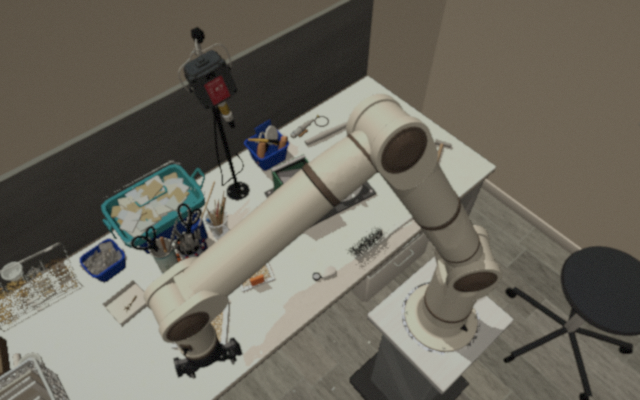

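The scene shows two orange-tab sieves: a larger one at about (228,188) with its tab at (228,172), and a smaller one at (271,206) with its tab at (258,203). A bare frame at (247,157) could also be mistaken for one. The smaller sieve fits the description, so I'll check it in a close crop.

```bash
python3 - <<'E'
from h import *
a=cv2.imread('pics/a.png')
c1=cv2.resize(a[158:228,200:300],None,fx=6,fy=6,interpolation=cv2.INTER_CUBIC)[:, :]
c2=cv2.resize(a[170:275,295:415],None,fx=6,fy=6,interpolation=cv2.INTER_CUBIC)
c1=cv2.resize(c1,None,fx=.5,fy=.5) if 0 else c1
cv2.imwrite('pics/c1.png',c1);cv2.imwrite('pics/c2.png',c2[:600])
E
```

```text
(no output)
```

View pics/c1.png

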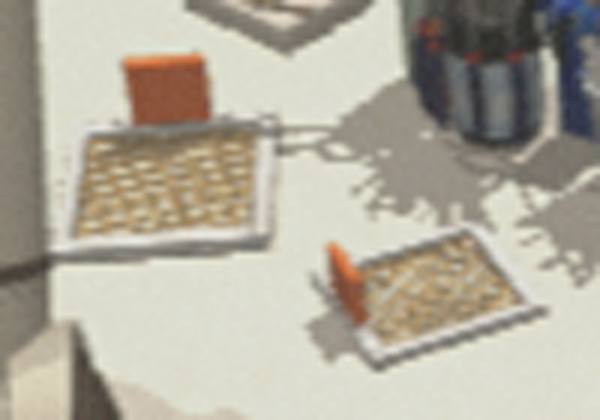

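View pics/c2.png

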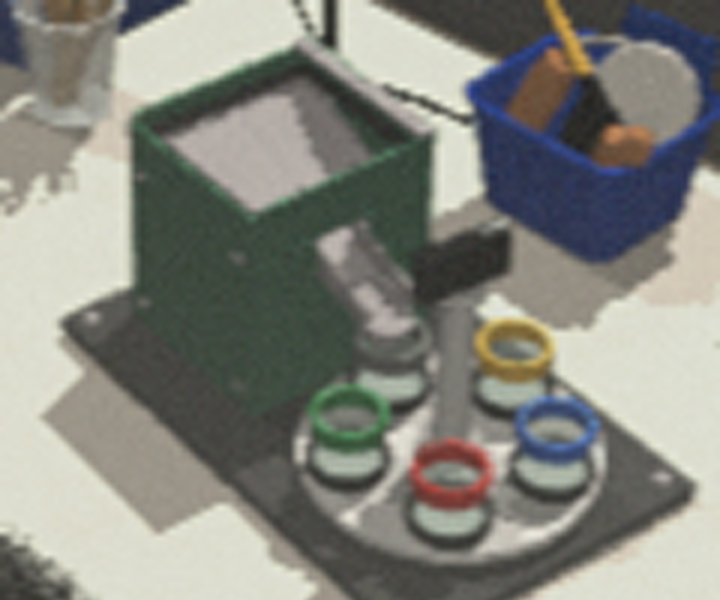

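The right-hand sieve (crop corners at about (375,357), (540,305), (465,228)) is clearly the smaller one. In the second crop grey is under the spout, and going clockwise from it come yellow, then blue. So blue has to travel about 144° counter-clockwise.

```bash
cat >> h.py <<'E'
from scipy.optimize import least_squares
def fit(n,obj,pix,x0):
    obj=np.array(obj,float)/1000; pix=np.array(pix,float)
    def w(p): c,s=np.cos(p[2]),np.sin(p[2]); return np.c_[p[0]+c*obj[:,0]-s*obj[:,1],p[1]+s*obj[:,0]+c*obj[:,1],obj[:,2]]
    r=least_squares(lambda p:np.ravel([proj(n,X) for X in w(p)]-pix),x0); return r.x,r.fun.reshape(-1,2)
E
python3 - <<'E'
from h import *
np.set_printoptions(precision=4,suppress=True)
k1=lambda u,v:(u/6+200,v/6+158); k2=lambda u,v:(u/6+295,v/6+170)
o=at('scene',271,206,.008); print(o)
# sieve: near(-60,-55) right(60,-55) far(60,55), tab top corners
p,r=fit('scene',[(-60,-55,8),(60,-55,8),(60,55,8),(-54,22,48),(-54,-22,48)],[k1(375,355),k1(540,305),k1(465,228),k1(330,244),k1(357,272)],[o[0],o[1],0]); print('sieve',p,np.degrees(p[2]));print(r)
o=at('scene',350,220,.1)
hx=61.5+4
p,r=fit('scene',[(-65.5,146.5,157),(-65.5,23.5,157),(65.5,23.5,167),(65.5,146.5,167),(-105,170,10),(105,-170,10)],[k2(133,118),k2(252,212),k2(432,130),k2(303,45),k2(65,323),k2(692,486)],[o[0],o[1],0]); print('station',p,np.degrees(p[2]));print(r)
c,s=np.cos(p[2]),np.sin(p[2]); R=np.array([[c,-s],[s,c]])
ax=p[:2]+R@[0,-.075]; print('axis',ax,'bed',p[:2]+R@[0,.085])
for n,u,v in[('green',349,416),('red',452,472),('blue',556,428),('yellow',514,350),('grey',393,340)]:
    q=R.T@(at('scene',*k2(u,v),.065)[:2]-ax); print(n,q,np.hypot(*q),np.degrees(np.arctan2(q[1],q[0]))-90)
for u,v in[(418,265),(510,225)]:
    q=R.T@(at('scene',*k2(u,v),.177)[:2]-ax); print('bar',q,np.hypot(*q))
E
```

```text
[0.4933 0.3305 0.008 ]
sieve [ 0.4936  0.3335 -0.267 ] -15.296154001284268
[[-0.3978  1.01  ]
 [ 0.7237 -0.6697]
 [ 0.8901 -2.0239]
 [-0.6407  0.0318]
 [-0.5096  1.2822]]
station [ 0.5815 -0.0284 -0.182 ] -10.42612601239778
[[-1.0388  0.12  ]
 [ 0.052   1.6859]
 [ 0.8341 -0.5153]
 [ 0.5589 -2.2137]
 [-1.2892 -0.6369]
 [ 0.7843  0.6264]]
axis [ 0.568  -0.1021] bed [0.5969 0.0552]
green [-0.0553  0.0211] 0.0591760695270186 69.08297314528878
red [-0.0384 -0.0475] 0.06106801568502127 -218.94850405705947
blue [ 0.0309 -0.0534] 0.06174271869002311 -149.91930512428576
yellow [0.0562 0.0109] 0.05723041744433634 -78.99570681372498
grey [0.0059 0.0583] 0.058617598221086746 -5.740782580128993
bar [-0.0328 -0.0041] 0.03301847517258813
bar [ 0.0293 -0.006 ] 0.02990867225213476
```

```bash
cat >> h.py <<'E'
from scipy.spatial.transform import Rotation as Ro
def pose():
    s=get_state(); q=s['ee_rot']; return s,np.array(s['position']),Ro.from_quat([q[1],q[2],q[3],q[0]]).as_matrix()
def goal(x,y,z,head):
    s,P,R=pose(); h=np.degrees(np.arctan2(R[1,1],R[0,1]))
    d=(head-h+180)%360-180
    print('t',round(s['time'],2),'linear',np.round(R.T@(np.array([x,y,z])-P),4),'turn',round(-d/5,2),'head',round(h,1),'tilt',np.round(R[:,2],3),'j7',round(s['joint_pos'][6],2))
def wproj(X):
    p=camera_params('wrist'); s,P,R=pose(); T=np.array(p['T_tool_cam']); f=200/np.tan(np.radians(p['fovy'])/2)
    c=T[:3,:3].T@(R.T@(np.array(X)-P)-T[:3,3]); th=np.arctan2(np.hypot(*c[:2]),c[2]); k=f*th/np.hypot(*c[:2])
    return np.array([p['cx']+k*c[0],p['cy']+k*c[1]])
def wat(u,v,z):
    p=camera_params('wrist'); s,P,R=pose(); T=np.array(p['T_tool_cam']); f=200/np.tan(np.radians(p['fovy'])/2)
    a=np.array([u-p['cx'],v-p['cy']]); r=np.hypot(*a); th=r/f; d=np.r_[a/r*np.sin(th),np.cos(th)]
    d=R@T[:3,:3]@d; o=P+R@T[:3,3]; return o+d*(z-o[2])/d[2]
E
python3 -c "
from h import *
goal(.4415,.3477,.16,-15.3)"
```

```text
t 0.1 linear [-0.2917 -0.169   0.0846] turn 16.96 head 69.5 tilt [-0.001 -0.002 -1.   ] j7 -0.21
```

Call:
drive_tool(
  motion=[
    {"fingers":1,"linear":[-0.05,-0.03,0.01],"turn":2},
    {"fingers":1,"linear":[-0.1,-0.06,0.02],"turn":4},
    {"fingers":1,"linear":[-0.15,-0.09,0.03],"turn":6},
    {"fingers":1,"linear":[-0.2,-0.12,0.04],"turn":8},
    {"fingers":1,"linear":[-0.25,-0.15,0.06],"turn":10},
    {"fingers":1,"linear":[-0.292,-0.169,0.085],"turn":12},
    {"fingers":1,"linear":[-0.292,-0.169,0.085],"turn":14},
    {"fingers":1,"linear":[-0.292,-0.169,0.085],"turn":16},
    {"fingers":1,"linear":[-0.292,-0.169,0.085],"turn":17},
    {"fingers":1,"linear":[-0.292,-0.169,0.085],"turn":17},
  ],
)

```text
time: 1.35
position: [0.4416, 0.3481, 0.1599]
ee_rot: [0.0, 0.796, 0.606, -0.0]
wrist_force: [0.4, 0.1, -0.2]
opening: 0.0855
grip_force: 0.0
```

```bash
python3 -c "
from h import *
goal(.4415,.3477,.16,-15.3); snap('wrist','w1.png')"
```

```text
t 1.35 linear [-0.0004  0.     -0.0001] turn -0.03 head -15.4 tilt [-0.001 -0.001 -1.   ] j7 -1.0
```

View pics/w1.png

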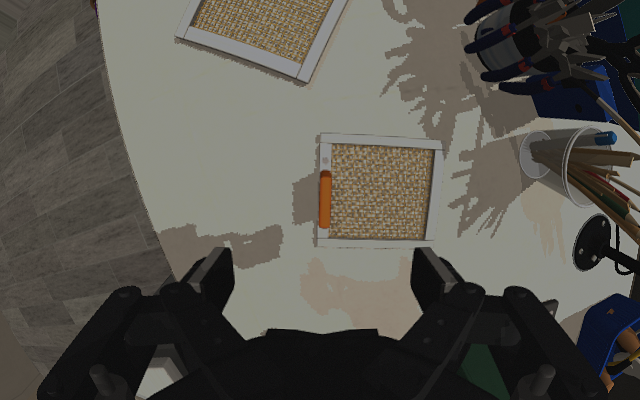

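The wrist view shows the small sieve with corners at about (320,134), (442,141), (435,247) and (316,246). Its orange tab runs from (325,172) to (325,228), between the open fingers' columns.

```bash
python3 -c "
from h import *
np.set_printoptions(precision=4,suppress=True)
q=[wat(u,v,.008) for u,v in [(320,134),(442,141),(435,247),(316,246)]]
q=np.array(q);print(q)
print([np.linalg.norm(q[i]-q[i-1]) for i in range(4)])
c=q.mean(0);e=(q[1]+q[2]-q[0]-q[3]);h=np.arctan2(e[1],e[0]);g=c[:2]-.054*np.array([np.cos(h),np.sin(h)])
print(c,np.degrees(h),g)
for y in(-.022,.022):print(wproj([g[0]-np.sin(h)*y,g[1]+np.cos(h)*y,.048]))
im=get_image('wrist').astype(int);m=(im[:,:,0]>150)&(im[:,:,1]<120)&(im[:,:,2]<70);m[:100]=0;m[260:]=0;v,u=np.nonzero(m);k=(u>300)&(u<350);print(u[k].min(),u[k].max(),v[k].min(),v[k].max())
goal(g[0],g[1],.1,np.degrees(h))
"
```

```text
[[0.4544 0.4021 0.008 ]
 [0.5648 0.3683 0.008 ]
 [0.5389 0.2637 0.008 ]
 [0.4219 0.2992 0.008 ]]
[np.float64(0.10791801166641844), np.float64(0.11551862465095557), np.float64(0.1077580686645087), np.float64(0.1222901838808788)]
[0.495  0.3333 0.008 ] -16.96182998276224 [0.4433 0.3491]
[323.2042 229.4777]
[324.8221 176.7869]Traceback (most recent call last):
  File "<string>", line 10, in <module>
    im=get_image('wrist').astype(int);m=(im[:,:,0]>150)&(im[:,:,1]<120)&(im[:,:,2]<70);m[:100]=0;m[260:]=0;v,u=np.nonzero(m);k=(u>300)&(u<350);print(u[k].min(),u[k].max(),v[k].min(),v[k].max())
                                                                                                                                                     ~~~~~~~~^^
    return umr_minimum(a, axis, None, out, keepdims, initial, where)
ValueError: zero-size array to reduction operation minimum which has no identity
```

```bash
python3 -c "
from h import *
goal(.4438,.3494,.031,-16.4)"
```

```text
t 1.45 linear [0.0017 0.0018 0.1291] turn 0.2 head -15.4 tilt [-0. -0. -1.] j7 -1.0
```

Call:
drive_tool(
  motion=[
    {"fingers":1,"linear":[0.002,0.002,0.05],"turn":0.2},
    {"fingers":0.0,"linear":[0.002,0.002,0.09],"turn":0.2},
    {"fingers":0.0,"linear":[0.002,0.002,0.129],"turn":0.2},
    {"fingers":-0.5,"linear":[0.002,0.002,0.129],"turn":0.2},
    {"fingers":-1,"linear":[0.002,0.002,0.129],"turn":0.2},
    {"fingers":-1,"linear":[0.002,0.002,0.129],"turn":0.2},
    {"fingers":-1,"linear":[0.002,0.002,0.129],"turn":0.2},
  ],
  grip_force=30,
)

```text
time: 2.33
position: [0.445, 0.3502, 0.0326]
ee_rot: [-0.0, 0.801, 0.598, 0.001]
wrist_force: [0.0, -0.4, -1.1]
opening: 0.0095
grip_force: 34.1
```

Call:
drive_tool(
  motion=[
    {"fingers":-1,"linear":[0,0,-0.02],"turn":0},
    {"fingers":-1,"linear":[0,0,-0.02],"turn":0},
    {"fingers":-0.71,"linear":[0,0,-0.02],"turn":0},
    {"fingers":-0.69,"linear":[0,0,-0.02],"turn":0},
    {"fingers":-0.68,"linear":[0,0,-0.02],"turn":0},
    {"fingers":-0.68,"linear":[0,0,-0.02],"turn":0},
    {"fingers":-0.68,"linear":[0,0,-0.02],"turn":0},
  ],
  grip_force=30,
)

```text
time: 3.2
position: [0.4443, 0.3496, 0.0511]
ee_rot: [-0.0, 0.801, 0.598, -0.0]
wrist_force: [0.6, -0.1, 0.1]
opening: 0.0136
grip_force: 0.0
```

```bash
python3 -c "
from h import *
s,P,R=pose();print(P,s['opening'],s['wrist_force']);snap('wrist','w2.png')"
```

```text
[0.44432242 0.34964539 0.05111661] 0.013592649732967987 [ 0.61399738 -0.10435684  0.08243827]
```

View pics/w2.png

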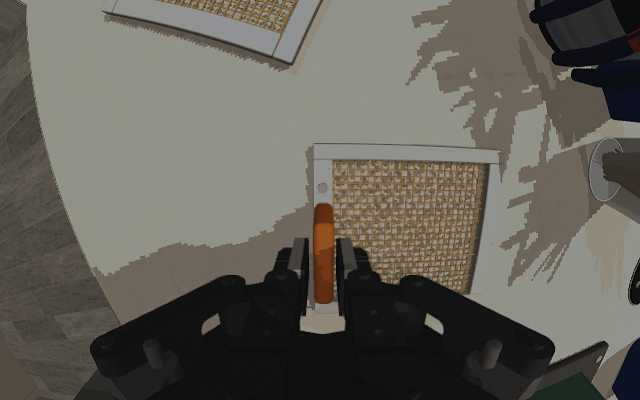

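The loosened grip let the sieve slip, and it now lies flat on the table. I'll re-grip the tab across its width so the sieve can pivot about its y axis.

Call:
drive_tool(
  motion=[
    {"fingers":-0.6,"linear":[0,0,-0.03],"turn":0},
    {"fingers":0,"linear":[0,0,-0.06],"turn":0},
    {"fingers":1,"linear":[0,0,-0.1],"turn":-2},
    {"fingers":1,"linear":[0,0,-0.11],"turn":-4},
    {"fingers":1,"linear":[0,0,-0.11],"turn":-6},
    {"fingers":1,"linear":[0,0,-0.11],"turn":-8},
    {"fingers":1,"linear":[0,0,-0.11],"turn":-10},
    {"fingers":1,"linear":[0,0,-0.11],"turn":-12},
    {"fingers":1,"linear":[0,0,-0.11],"turn":-14},
    {"fingers":1,"linear":[0,0,-0.11],"turn":-16},
  ],
)

```text
time: 4.5
position: [0.4444, 0.3495, 0.1612]
ee_rot: [-0.0, 0.226, 0.974, -0.0]
wrist_force: [0.1, -0.0, -0.4]
opening: 0.0855
grip_force: 0.0
```

Call:
drive_tool(
  motion=[
    {"fingers":1,"linear":[0,0,0],"turn":-2},
    {"fingers":1,"linear":[0,0,0],"turn":-2},
  ],
)

```text
time: 4.75
position: [0.4444, 0.3495, 0.1612]
ee_rot: [-0.0, 0.144, 0.99, 0.0]
wrist_force: [-0.5, 0.1, 0.7]
opening: 0.0851
grip_force: 0.0
```

```bash
python3 -c "
from h import *
s,P,R=pose();im=snap('wrist','w3.png').astype(int)
m=(im[:,:,0]>1.6*im[:,:,1])&(im[:,:,0]>2.2*im[:,:,2])&(im[:,:,0]>80)
n,l,st,c=cv2.connectedComponentsWithStats(m.astype(np.uint8))
print(P,[ (st[i],c[i].round(1)) for i in range(1,n) if st[i,4]>60]);goal(*P,73.6)"
```

```text
[0.44441857 0.34948409 0.16116845] [(array([572, 156,  24,  52, 387], dtype=int32), array([583.6, 181.8])), (array([294, 198,  53,  12, 574], dtype=int32), array([320.4, 203.1]))]
t 4.8 linear [ 0. -0.  0.] turn -0.06 head 73.3 tilt [-0.  0. -1.] j7 0.39
```

View pics/w3.png

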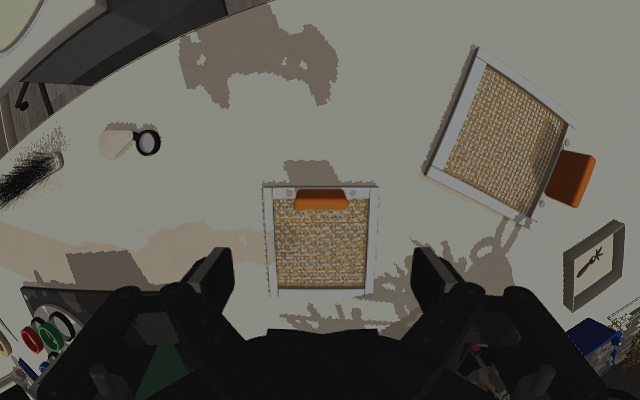

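Seen from above, the sieve lies flat with corners at about (264,186), (377,186), (366,298) and (269,297). The tab's top strip is at about (320,205), columns 294–347. The carousel and bed are at the lower left.

```bash
python3 -c "
from h import *
print(wat(294,205,.048),wat(347,205,.048),wat(320.5,205,.048),wat(320.5,186,.008))
p=wat(320.5,205,.048); goal(p[0],p[1],.059,73.6)"
```

```text
[0.43899406 0.32843147 0.048     ] [0.45134296 0.36960863 0.048     ] [0.44516742 0.34903057 0.048     ] [0.43810352 0.35094497 0.008     ]
t 4.8 linear [-0.0009 -0.0002  0.1022] turn -0.06 head 73.3 tilt [-0.  0. -1.] j7 0.39
```

Call:
drive_tool(
  motion=[
    {"fingers":1,"linear":[0,0,0.06],"turn":0},
    {"fingers":1,"linear":[0,0,0.1],"turn":0},
    {"fingers":1,"linear":[0,0,0.111],"turn":0},
    {"fingers":0.2,"linear":[0,0,0.111],"turn":0},
    {"fingers":-0.2,"linear":[0,0,0.111],"turn":0},
    {"fingers":-0.2,"linear":[0,0,0.111],"turn":0},
    {"fingers":-0.2,"linear":[0,0,0.111],"turn":0},
    {"fingers":-0.2,"linear":[0,0,0.105],"turn":0},
    {"fingers":-0.2,"linear":[0,0,0.095],"turn":0},
    {"fingers":-0.2,"linear":[0,0,0.085],"turn":0},
  ],
  grip_force=20,
)

```text
time: 6.05
position: [0.4443, 0.3497, 0.077]
ee_rot: [-0.0, 0.144, 0.99, 0.0]
wrist_force: [0.1, 0.3, -2.3]
opening: 0.043
grip_force: 20.8
```

```bash
python3 -c "
from h import *
s,P,R=pose();print(P,s['opening'],s['wrist_force'],s['moment'],s['grip_force']);im=snap('wrist','w4.png')"
```

```text
[0.44433576 0.34966791 0.07703214] 0.04301672619429607 [ 0.09579173  0.32622403 -2.26297632] [-0.02363972  0.08462977  0.03909263] 20.844816863536835
```

View pics/w4.png

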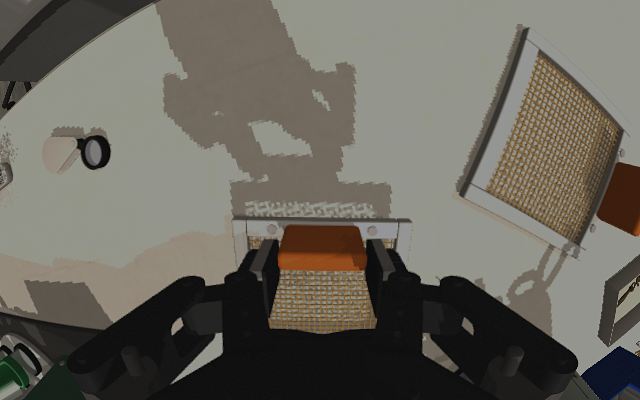

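The sieve is held level: moment 0.085 N m, opening 43 mm. Before fitting it I'll check clearances for a look at the bed with the wrist camera.

```bash
python3 -c "
from h import *
np.set_printoptions(precision=3,suppress=True)
for u,v in[(307,190),(278,180),(350,178),(385,207),(318,170)]:print(u,v,at('scene',u,v,0))
goal(.60,.20,.30,163)"
```

```text
307 190 [0.672 0.316 0.   ]
278 180 [0.639 0.458 0.   ]
350 178 [0.86  0.248 0.   ]
385 207 [0.802 0.013 0.   ]
318 170 [0.811 0.391 0.   ]
t 6.1 linear [-0.192 -0.1   -0.222] turn -17.9 head 73.5 tilt [ 0.002  0.001 -1.   ] j7 0.34
```

Call:
drive_tool(
  motion=[
    {"fingers":-0.2,"linear":[0,0,-0.05],"turn":0},
    {"fingers":-0.2,"linear":[0,0,-0.1],"turn":0},
    {"fingers":-0.2,"linear":[0,0,-0.15],"turn":0},
    {"fingers":-0.2,"linear":[-0.02,-0.01,-0.2],"turn":-2},
    {"fingers":-0.2,"linear":[-0.05,-0.03,-0.24],"turn":-4},
    {"fingers":-0.2,"linear":[-0.09,-0.05,-0.25],"turn":-6},
    {"fingers":-0.2,"linear":[-0.13,-0.07,-0.25],"turn":-8},
    {"fingers":-0.2,"linear":[-0.17,-0.09,-0.25],"turn":-10},
    {"fingers":-0.2,"linear":[-0.19,-0.1,-0.25],"turn":-12},
    {"fingers":-0.2,"linear":[-0.19,-0.1,-0.25],"turn":-14},
  ],
  grip_force=30,
)

```text
time: 7.35
position: [0.5997, 0.1965, 0.3257]
ee_rot: [-0.0, -0.45, 0.893, -0.001]
wrist_force: [-0.9, 0.9, -2.6]
opening: 0.0426
grip_force: 33.2
```

Call:
drive_tool(
  motion=[
    {"fingers":-0.2,"linear":[0,0,0],"turn":-2},
    {"fingers":-0.2,"linear":[0,0,0],"turn":-4},
    {"fingers":-0.2,"linear":[0,0,0],"turn":-4},
    {"fingers":-0.2,"linear":[0,0,0],"turn":-4},
  ],
)

```text
time: 7.85
position: [0.5981, 0.1997, 0.3263]
ee_rot: [-0.0, -0.597, 0.802, 0.0]
wrist_force: [-0.1, -0.1, -2.7]
opening: 0.0427
grip_force: 33.2
```

```bash
python3 -c "
from h import *
import pickle
s,P,R=pose();print(P,s['opening'],s['wrist_force'],s['moment'],s['joint_pos']);im=snap('wrist','w5.png');pickle.dump((P,R),open('w5.pkl','wb'))"
```

```text
[0.59807516 0.19967206 0.32626612] 0.04266467193299875 [-0.08351611 -0.12320996 -2.68084889] [-0.08917742  0.02991084 -0.02462088] [ 0.06690399  0.42960223 -0.59709687  1.50143864  0.24647103  1.28657222
  2.29296981]
```

View pics/w5.png

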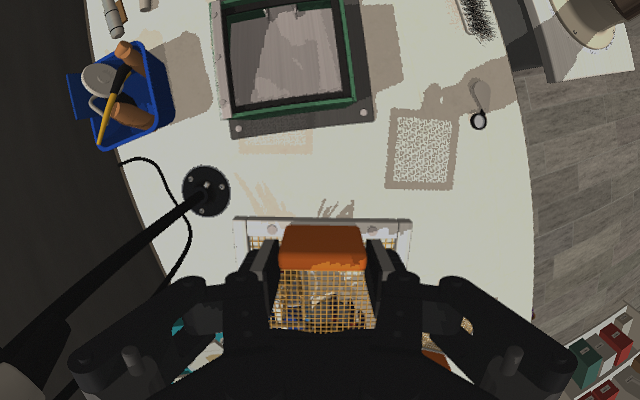

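The bed is at the top centre. Its green front wall is at about column 350, its left wall at about row 110, and the grey lip at about columns 212–228. Next I'll take sub-pixel edges numerically.

```bash
python3 -c "
import cv2,numpy as np
im=cv2.imread('pics/w5.png')[:,:,::-1].astype(int)
def seg(px):
    out=[];last=None
    for k,(r,g,b) in px:
        l='G' if g>r*1.25 and g>b*1.1 else 'd' if r+g+b<150 else 'm' if r+g+b<390 else 'L'
        if l!=last: out.append(f'{l}{k}');last=l
    return ' '.join(out)
for v in(15,30,45,60,75,90,110,116):print('row',v,seg([(u,im[v,u]) for u in range(200,400)]))
for u in(235,250,270,290,310,330,345):print('col',u,seg([(v,im[v,u]) for v in range(60,150)]))
print(im[60,205:235].tolist())
"
```

```text
row 15 L200 G210 L211 m215 L218 m220 d221 G229 m265 d268 m269 L278 m294 L303 m322 L331 m332 d333 G341 d345 m360 L362 m393 L394
row 30 L200 m222 d223 G228 d230 m231 L267 m269 L272 m274 L275 m276 L279 m325 L333 m334 d335 G343 d348 m362 L364
row 45 L200 G212 L213 m223 d224 m230 L265 m267 L273 m274 L283 m285 L287 m289 L291 m303 L317 m331 L335 m336 d337 G345 d350 m364 L366
row 60 L200 m217 L218 m224 d225 m230 L260 m261 L284 m285 L293 m298 L319 m334 L337 m338 d339 G347 d352 m367 L368
row 75 L200 m207 L208 m226 d227 m232 L303 m304 L320 m338 d341 G349 d354 m369 L370
row 90 L200 m210 L211 m227 d229 m234 L258 m289 L325 m328 L335 m337 d343 G351 d356 m371 L372 m374 L375 m380 L382
row 110 L200 m206 L207 m231 d232 G252 d319 m324 L361 m366 L375 m391 L392
row 116 L200 m231 G233 d277 m278 d280 m281 L375 m390 L391 m398
col 235 m60 d104 G113 d119 m120 L140
col 250 m60 d104 G111 m120 d136 L137
col 270 m60 L79 m97 L98 m99 d101 G107 d117 m118 d133 L134
col 290 m60 d97 G104 d114 m115 L131
col 310 m60 L93 m94 d95 G102 m112 L129
col 330 L60 m90 L91 m92 d93 G99 m109 L127
col 345 d60 G98 m108 L125
[[190, 192, 181], [190, 192, 181], [189, 191, 181], [189, 191, 180], [189, 191, 181], [189, 191, 180], [190, 192, 182], [194, 195, 185], [141, 160, 140], [171, 171, 156], [162, 159, 148], [155, 144, 138], [129, 121, 114], [149, 138, 132], [152, 140, 134], [152, 142, 135], [150, 141, 134], [148, 138, 133], [155, 144, 137], [121, 112, 107], [52, 49, 47], [23, 22, 21], [23, 22, 22], [22, 21, 20], [18, 18, 17], [58, 55, 52], [87, 81, 77], [90, 84, 80], [89, 83, 79], [89, 83, 79]]
```

```bash
cat > st.py <<'E'
from h import *
import pickle
P0,R0=pickle.load(open('w5.pkl','rb'))
import h
h.pose=lambda:(None,P0,R0)
obs=[]
for v,u in[(15,341),(30,343),(45,345),(60,347),(75,349),(90,351)]: obs.append((u-.5,v,.157,0,-.0615))
for v,u in[(15,345),(30,348),(45,350),(60,352),(75,354),(90,356)]: obs.append((u-.5,v,.157,0,-.0655))
for v,u in[(15,220),(30,222),(45,223),(60,224.5),(75,226),(90,228)]: obs.append((u-.5,v,.167,0,.0535))
for u,v in[(250,111),(270,107),(290,104),(310,102),(330,99)]: obs.append((u,v-.5,.162,1,.0575+.085))
W=np.array([wat(u,v,z)[:2] for u,v,z,_,_ in obs])
def f(p):
    c,s=np.cos(p[2]),np.sin(p[2]); q=(W-p[:2])@np.array([[c,-s],[s,c]])
    return np.array([q[i,o[3]]-o[4] for i,o in enumerate(obs)])
r=least_squares(f,[.58,-.03,-.18]); p=r.x
print('station',p.round(4),np.degrees(p[2]).round(2)); print((r.fun*1000).round(1))
for v,u in[(15,361),(60,367.5)]:
    w=wat(u,v,.01)[:2]-p[:2]; c,s=np.cos(p[2]),np.sin(p[2]); print('front plate',c*w[0]+s*w[1])
for u,v in[(250,136.5),(290,130.5),(345,124.5)]:
    w=wat(u,v,.01)[:2]-p[:2]; print('left plate',-s*w[0]+c*w[1])
E
python3 st.py
```

```text
station [ 0.5824 -0.0283 -0.1668] -9.56
[-0.   0.2  0.3  0.4  0.4  0.3  0.2 -0.6 -0.4 -0.4 -0.4 -0.5  0.3 -0.4
  0.   0.1  0.3  0.2  0.3 -0.3 -0.3  0.4 -0.1]
front plate -0.10634720234710265
front plate -0.10616320753313145
left plate 0.16949445704766317
left plate 0.16959302040605617
left plate 0.170927440136028
```

```bash
cat >> h.py <<'E'
ST=(.5824,-.0283,-.1668)
def sgoal(x,y,z,dh=90,note=''):
    c,s=np.cos(ST[2]),np.sin(ST[2]); goal(ST[0]+c*x-s*y,ST[1]+s*x+c*y,z,np.degrees(ST[2])+dh)
def here():
    s,P,R=pose(); c,s2=np.cos(ST[2]),np.sin(ST[2]); d=P[:2]-ST[:2]
    print('st xy',np.round([c*d[0]+s2*d[1],-s2*d[0]+c*d[1]],4),'z',P[2].round(4),'F',np.round(s['wrist_force'],1),'M',np.round(s['moment'],2),'open',round(s['opening'],4))
E
python3 -c "
from h import *
here(); sgoal(-.2,.085,.32)"
```

```text
st xy [-0.0224  0.2275] z 0.3263 F [-0.3 -0.7 -1.5] M [-0.11  0.03 -0.02] open 0.0423
t 7.9 linear [0.1634 0.1587 0.0063] turn 16.58 head 163.3 tilt [-0. -0. -1.] j7 2.29
```

Call:
drive_tool(
  motion=[
    {"fingers":-0.2,"linear":[0.02,0.04,0],"turn":2},
    {"fingers":-0.2,"linear":[0.05,0.08,0],"turn":4},
    {"fingers":-0.2,"linear":[0.08,0.12,0],"turn":6},
    {"fingers":-0.2,"linear":[0.11,0.159,0],"turn":8},
    {"fingers":-0.2,"linear":[0.14,0.159,0],"turn":10},
    {"fingers":-0.2,"linear":[0.163,0.159,0],"turn":12},
    {"fingers":-0.2,"linear":[0.163,0.159,0.03],"turn":14},
    {"fingers":-0.2,"linear":[0.163,0.159,0.05],"turn":16},
    {"fingers":-0.2,"linear":[0.163,0.159,0.07],"turn":16.6},
    {"fingers":-0.2,"linear":[0.163,0.159,0.09],"turn":16.6},
  ],
  grip_force=25,
)

```text
time: 9.15
position: [0.3995, 0.0889, 0.2361]
ee_rot: [0.001, 0.084, 0.996, 0.0]
wrist_force: [0.5, 0.2, -2.3]
opening: 0.0424
grip_force: 33.2
```

```bash
python3 -c "
from h import *
here(); sgoal(-.2,.085,.15)"
```

```text
st xy [-0.1998  0.0852] z 0.2361 F [ 0.5  0.2 -2.3] M [ 0.03  0.09 -0.01] open 0.0424
t 9.15 linear [ 0.0003 -0.0002  0.0861] turn -0.02 head 80.4 tilt [ 0.001  0.    -1.   ] j7 1.08
```

Call:
drive_tool(
  motion=[
    {"fingers":-0.2,"linear":[0,0,0.04],"turn":0},
    {"fingers":-0.2,"linear":[0,0,0.086],"turn":0},
    {"fingers":-0.2,"linear":[0,0,0.086],"turn":0},
    {"fingers":-0.2,"linear":[-0.008,0,0.086],"turn":0},
    {"fingers":-0.2,"linear":[-0.014,0,0.086],"turn":0},
    {"fingers":-0.2,"linear":[-0.018,0,0.086],"turn":0},
    {"fingers":-0.2,"linear":[-0.018,0,0.086],"turn":0},
  ],
  grip_force=20,
)

```text
time: 10.02
position: [0.4181, 0.0857, 0.151]
ee_rot: [0.001, 0.083, 0.997, 0.0]
wrist_force: [0.1, 0.1, -1.5]
opening: 0.0422
grip_force: 33.2
```

Call:
drive_tool(
  motion=[
    {"fingers":-0.2,"linear":[-0.002,0,0],"turn":0},
    {"fingers":-0.2,"linear":[-0.003,0,0],"turn":0},
    {"fingers":-0.2,"linear":[-0.003,0,0],"turn":0},
  ],
)

```text
time: 10.4
position: [0.4201, 0.0852, 0.1502]
ee_rot: [-0.0, 0.083, 0.997, 0.0]
wrist_force: [0.4, 0.9, -2.1]
opening: 0.0427
grip_force: 33.2
```

```bash
python3 -c "
from h import *
here(); print(get_state()['grip_force'])"
```

```text
st xy [-0.1789  0.085 ] z 0.1502 F [ 0.4  0.9 -2.1] M [0.03 0.12 0.08] open 0.0427
33.229939341545105
```

Call:
drive_tool(
  motion=[
    {"fingers":-0.2,"linear":[-0.001,0,0],"turn":0},
    {"fingers":-0.2,"linear":[-0.002,0,0],"turn":0},
    {"fingers":-0.2,"linear":[-0.003,0,0],"turn":0},
  ],
)

```text
time: 10.78
position: [0.421, 0.0846, 0.1497]
ee_rot: [-0.002, 0.082, 0.997, -0.001]
wrist_force: [-7.8, -0.2, 1.2]
opening: 0.0429
grip_force: 33.5
```

```bash
python3 -c "
from h import *
here()"
```

```text
st xy [-0.1779  0.0845] z 0.1497 F [-7.8 -0.2  1.2] M [0.16 1.61 0.3 ] open 0.0429
```

Call:
drive_tool(
  motion=[
    {"fingers":-0.2,"linear":[0,0,-0.004],"turn":0},
    {"fingers":-0.2,"linear":[-0.001,0,-0.008],"turn":0},
    {"fingers":-0.2,"linear":[-0.003,0,-0.012],"turn":0},
    {"fingers":-0.2,"linear":[-0.004,0,-0.016],"turn":0},
    {"fingers":-0.2,"linear":[-0.006,0,-0.02],"turn":0},
    {"fingers":-0.2,"linear":[-0.007,0,-0.022],"turn":0},
  ],
)

```text
time: 11.52
position: [0.4304, 0.0836, 0.1727]
ee_rot: [0.0, 0.083, 0.997, 0.0]
wrist_force: [-1.6, 0.7, -3.3]
opening: 0.0426
grip_force: 33.1
```

```bash
python3 -c "
from h import *
here()"
```

```text
st xy [-0.1685  0.0852] z 0.1727 F [-1.6  0.7 -3.3] M [ 0.01  0.35 -0.  ] open 0.0426
```

The sieve has pivoted: the contact force fell while the TCP advanced 11 mm, which means a tilt of roughly 13°. I'll back off and measure the tilt numerically.

Call:
drive_tool(
  motion=[
    {"fingers":-0.2,"linear":[0.015,0,0],"turn":0},
    {"fingers":-0.2,"linear":[0.022,0,-0.03],"turn":0},
    {"fingers":-0.2,"linear":[0.022,0,-0.08],"turn":0},
    {"fingers":-0.2,"linear":[0.022,0,-0.1],"turn":0},
    {"fingers":-0.2,"linear":[0.022,0,-0.1],"turn":0},
  ],
  grip_force=30,
)

```text
time: 12.15
position: [0.4089, 0.0876, 0.2736]
ee_rot: [0.002, 0.083, 0.997, 0.0]
wrist_force: [0.1, 0.0, -1.6]
opening: 0.0423
grip_force: 33.1
```

```bash
python3 -c "
from h import *
here(); snap('wrist','w6.png')
for f in('w5','w6'):
    im=cv2.imread(f'pics/{f}.png')[:,:,::-1].astype(int)
    for u in(240,290,320,350,404):
        c=im[170:290,u-2:u+3].mean(1); d=np.abs(np.diff(c,axis=0)).sum(1); k=[i for i in range(1,118) if d[i]>35 and d[i]>=d[i-1] and d[i]>=d[i+1]]
        print(f,u,[(170+i+1,c[min(i+2,119)].astype(int).tolist()) for i in k][:9])
"
```

```text
st xy [-0.1904  0.0854] z 0.2736 F [ 0.1  0.  -1.6] M [0.04 0.07 0.  ] open 0.0423
w5 240 [(216, [73, 70, 65]), (220, [187, 185, 179]), (265, [98, 98, 98]), (267, [50, 51, 50]), (270, [19, 19, 19])]
w5 290 [(217, [76, 73, 68]), (221, [157, 151, 140]), (226, [86, 42, 16]), (269, [148, 112, 55]), (271, [87, 65, 36]), (274, [125, 93, 46]), (276, [78, 62, 35]), (280, [107, 81, 42]), (284, [151, 112, 56])]
w5 320 [(201, [182, 183, 170]), (217, [90, 87, 81]), (222, [117, 112, 105]), (226, [87, 42, 17]), (264, [188, 110, 38]), (271, [138, 118, 90]), (277, [135, 117, 91]), (280, [150, 118, 74]), (286, [141, 120, 89])]
w5 350 [(200, [167, 163, 148]), (205, [141, 130, 116]), (218, [78, 75, 69]), (222, [116, 111, 103]), (226, [87, 42, 17]), (271, [183, 178, 160]), (275, [173, 143, 102]), (277, [171, 159, 138]), (280, [163, 129, 78])]
w5 404 [(174, [192, 194, 181]), (176, [158, 152, 138]), (181, [145, 135, 120]), (189, [187, 188, 175]), (219, [75, 72, 67]), (223, [150, 143, 132]), (231, [175, 174, 171]), (263, [122, 122, 115]), (265, [87, 86, 83])]
w6 240 [(209, [71, 68, 64]), (214, [156, 153, 146]), (265, [65, 62, 58]), (267, [20, 20, 19])]
w6 290 [(195, [118, 109, 97]), (210, [76, 73, 68]), (214, [116, 111, 103]), (218, [85, 44, 22]), (268, [87, 66, 34]), (272, [56, 51, 31]), (274, [107, 83, 42]), (277, [76, 62, 34]), (279, [96, 77, 40])]
w6 320 [(195, [119, 110, 98]), (210, [77, 73, 68]), (214, [116, 111, 103]), (218, [86, 45, 24]), (269, [93, 74, 37]), (272, [45, 47, 30]), (274, [101, 77, 39]), (277, [51, 51, 31]), (279, [106, 82, 42])]
w6 350 [(210, [75, 71, 66]), (214, [113, 108, 100]), (218, [87, 49, 30]), (269, [111, 85, 41]), (272, [55, 53, 32]), (274, [111, 84, 41]), (277, [59, 53, 31]), (279, [111, 86, 43]), (281, [49, 49, 31])]
w6 404 [(210, [72, 69, 63]), (215, [159, 158, 153]), (263, [102, 102, 98]), (265, [73, 74, 69]), (268, [31, 31, 31])]
```

```bash
python3 -c "
from h import *
p=camera_params('wrist');T=np.array(p['T_tool_cam']);f=200/np.tan(np.radians(p['fovy'])/2)
def row(x,z):
    c=T[:3,:3].T@(np.array([x,0,z])-T[:3,3]); return p['cy']+f*np.arctan2(c[1],c[2])
def pts(th,ox,zu,S,zp=.044):
    o=[]
    for sx,sz in S:
        x,z=sx+.054,sz-zp; X=x*np.cos(th)+z*np.sin(th); Z=-x*np.sin(th)+z*np.cos(th)
        o.append(row(-X+ox,zu-zp-Z))
    return np.array(o)
S5=[(-.06,0),(-.06,.008),(-.059,.008),(-.059,.048)];m5=[217,221.8,226,264]
S6=S5[:3]+[(-.049,.048)];m6=[209.9,214,218,268.6]
S5=S5+[(-.049,.048)];m5=m5+[270.5]
for zp in(.040,.044,.048):
  r=least_squares(lambda q:np.r_[pts(q[0],q[2],q[3],S5,zp)-m5,pts(q[1],q[2],q[3],S6,zp)-m6],[0,.2,0,.05],x_scale=[.1,.1,.01,.01])
  print(zp,np.degrees(r.x[:2]),r.x[2:],r.fun.round(1))
"
```

```text
0.04 [27.65610524 52.43487977] [-0.03812378  0.1312273 ] [-0.4  1.6 -1.8 -1.2 -0.1 -2.   3.2 -0.3  0.9]
0.044 [27.56093391 47.55099493] [-0.03982328  0.13111836] [-0.3  1.7 -1.7 -1.1  0.  -1.9  3.  -0.5  0.7]
0.048 [27.21263343 43.89946535] [-0.04107973  0.13017867] [-0.2  1.7 -1.6 -1.   0.2 -1.8  2.8 -0.6  0.4]
```

```bash
python3 -c "
from h import *
p=camera_params('wrist');T=np.array(p['T_tool_cam']);f=200/np.tan(np.radians(p['fovy'])/2)
def row(x,z):
    c=T[:3,:3].T@(np.array([x,0,z])-T[:3,3]); return p['cy']+f*np.arctan2(c[1],c[2])
def pts(th,ox,zu,S,zp=.044):
    o=[]
    for sx,sz in S:
        x,z=sx+.054,sz-zp; X=x*np.cos(th)+z*np.sin(th); Z=-x*np.sin(th)+z*np.cos(th)
        o.append(row(-X+ox,zu-zp-Z))
    return np.array(o)
S=[(-.06,0),(-.06,.008),(-.059,.008),(-.059,.048),(-.049,.048)]
print('w4/5 meas 217,221.8,226,264,270.5; w6 209.9,214,218,?,268.6')
for a in(0,4,8,12,16):print(a,pts(np.radians(a),0,.05,S).round(1))
m5=np.array([217,221.8,226,264,270.5]);m6=np.array([209.9,214,218,268.6])
r=least_squares(lambda q:np.r_[pts(q[0],q[2],q[3],S)-m5,pts(q[1],q[2],q[3],S)[[0,1,2,4]]-m6,(q[2])/.001,(q[3]-.05)/.0015],[0,.2,0,.05],x_scale=[.1,.1,.01,.01])
print(np.degrees(r.x[:2]),r.x[2:],r.fun.round(1))
"
```

```text
w4/5 meas 217,221.8,226,264,270.5; w6 209.9,214,218,?,268.6
0 [221.5 225.8 227.4 256.2 275.2]
4 [216.9 222.  223.6 257.1 275.4]
8 [212.5 218.3 219.9 258.  275.4]
12 [208.2 214.8 216.3 259.  275.4]
16 [204.  211.3 212.8 259.9 275.4]
[ 3.68349721 10.97194574] [-0.0007811   0.05264656] [ 0.2  0.3 -2.3 -7.8  3.7 -0.6  1.6 -0.9  5.7 -0.8  1.8]
```

```bash
python3 -c "
from h import *
sgoal(-.044,.085,.248)"
```

```text
t 12.2 linear [-0.1472 -0.0002  0.0244] turn 0.01 head 80.5 tilt [ 0.001 -0.    -1.   ] j7 1.11
```

Call:
drive_tool(
  motion=[
    {"fingers":-0.2,"linear":[-0.04,0,-0.01],"turn":0},
    {"fingers":-0.2,"linear":[-0.08,0,-0.01],"turn":0},
    {"fingers":-0.2,"linear":[-0.12,0,0],"turn":0},
    {"fingers":-0.2,"linear":[-0.147,0,0.01],"turn":0},
    {"fingers":-0.2,"linear":[-0.147,0,0.02],"turn":0},
    {"fingers":-0.2,"linear":[-0.147,0,0.024],"turn":0},
    {"fingers":-0.2,"linear":[-0.147,0,0.024],"turn":0},
    {"fingers":-0.2,"linear":[-0.147,0,0.024],"turn":0},
  ],
)

```text
time: 13.2
position: [0.553, 0.0632, 0.2488]
ee_rot: [0.0, 0.083, 0.997, -0.0]
wrist_force: [0.9, 0.2, -1.9]
opening: 0.0426
grip_force: 33.1
```

```bash
python3 -c "
from h import *
here();sgoal(-.044,.085,.248)"
```

```text
st xy [-0.0442  0.0854] z 0.2488 F [ 0.9  0.2 -1.9] M [ 0.    0.02 -0.02] open 0.0426
t 13.2 linear [-0.0002 -0.0004  0.0008] turn 0.02 head 80.5 tilt [ 0.001 -0.    -1.   ] j7 1.1
```

Call:
drive_tool(
  motion=[
    {"fingers":-0.2,"linear":[0,0,0.002],"turn":0},
    {"fingers":-0.2,"linear":[0,0,0.003],"turn":0},
    {"fingers":-0.2,"linear":[0,0,0.004],"turn":0},
    {"fingers":-0.2,"linear":[0,0,0.004],"turn":0},
  ],
)

```text
time: 13.7
position: [0.5532, 0.0629, 0.2442]
ee_rot: [-0.0, 0.083, 0.997, -0.0]
wrist_force: [0.3, 1.3, -2.0]
opening: 0.0427
grip_force: 33.1
```

```bash
python3 -c "
from h import *
here()"
```

```text
st xy [-0.0439  0.0851] z 0.2442 F [ 0.3  1.3 -2. ] M [-0.01  0.03 -0.03] open 0.0427
```

Call:
drive_tool(
  motion=[
    {"fingers":-0.2,"linear":[0,0,0.001],"turn":0},
    {"fingers":-0.2,"linear":[0,0,0.002],"turn":0},
    {"fingers":-0.2,"linear":[0,0,0.003],"turn":0},
    {"fingers":-0.2,"linear":[0,0,0.003],"turn":0},
  ],
)

```text
time: 14.2
position: [0.5532, 0.0629, 0.2412]
ee_rot: [-0.0, 0.083, 0.997, -0.0]
wrist_force: [0.4, -0.0, -2.0]
opening: 0.043
grip_force: 33.1
```

Call:
drive_tool(
  motion=[
    {"fingers":-0.2,"linear":[0,0,0.001],"turn":0},
    {"fingers":-0.2,"linear":[0,0,0.0015],"turn":0},
    {"fingers":-0.2,"linear":[0,0,0.0015],"turn":0},
  ],
)

```text
time: 14.58
position: [0.5533, 0.0629, 0.2397]
ee_rot: [-0.0, 0.083, 0.997, -0.0]
wrist_force: [-0.5, -0.4, -1.8]
opening: 0.0426
grip_force: 33.1
```

```bash
python3 -c "
from h import *
here()"
```

```text
st xy [-0.0439  0.0851] z 0.2397 F [-0.5 -0.4 -1.8] M [-0.    0.09 -0.01] open 0.0426
```

Call:
drive_tool(
  motion=[
    {"fingers":-0.2,"linear":[0,0,0.001],"turn":0},
    {"fingers":-0.2,"linear":[0,0,0.0015],"turn":0},
    {"fingers":-0.2,"linear":[0,0,0.0015],"turn":0},
  ],
)

```text
time: 14.95
position: [0.5532, 0.063, 0.2382]
ee_rot: [-0.0, 0.083, 0.997, 0.0]
wrist_force: [0.6, -0.3, -1.9]
opening: 0.0425
grip_force: 33.1
```

Call:
drive_tool(
  motion=[
    {"fingers":-0.2,"linear":[0,0,0.001],"turn":0},
    {"fingers":-0.2,"linear":[0,0,0.0015],"turn":0},
    {"fingers":-0.2,"linear":[0,0,0.0015],"turn":0},
  ],
)

```text
time: 15.32
position: [0.5533, 0.063, 0.2368]
ee_rot: [-0.0, 0.083, 0.997, 0.0]
wrist_force: [0.2, 1.7, -0.9]
opening: 0.0427
grip_force: 33.1
```

```bash
python3 -c "
from h import *
here()"
```

```text
st xy [-0.0439  0.0852] z 0.2368 F [ 0.2  1.7 -0.9] M [ 0.03  0.08 -0.06] open 0.0427
```

Call:
drive_tool(
  motion=[
    {"fingers":-0.2,"linear":[0,0,0.001],"turn":0},
    {"fingers":-0.2,"linear":[0,0,0.001],"turn":0},
    {"fingers":-0.2,"linear":[0,0,0.001],"turn":0},
  ],
)

```text
time: 15.7
position: [0.5533, 0.063, 0.2358]
ee_rot: [0.0, 0.083, 0.997, 0.0]
wrist_force: [-0.7, 0.6, -1.6]
opening: 0.0424
grip_force: 33.1
```

```bash
python3 -c "
from h import *
here()"
```

```text
st xy [-0.0438  0.0852] z 0.2358 F [-0.7  0.6 -1.6] M [0.06 0.04 0.01] open 0.0424
```

Call:
drive_tool(
  motion=[
    {"fingers":-0.2,"linear":[0,0,0.001],"turn":0},
    {"fingers":-0.2,"linear":[0,0,0.002],"turn":0},
    {"fingers":-0.2,"linear":[0,0,0.002],"turn":0},
  ],
)

```text
time: 16.08
position: [0.5533, 0.063, 0.2337]
ee_rot: [-0.0, 0.083, 0.997, 0.0]
wrist_force: [-0.2, 0.7, -1.4]
opening: 0.0425
grip_force: 33.2
```

```bash
python3 -c "
from h import *
here();im=snap('wrist','w7.png').astype(int)
for u in(240,320,404):
        c=im[190:240,u-2:u+3].mean(1); d=np.abs(np.diff(c,axis=0)).sum(1); print([190+i+1 for i in range(1,48) if d[i]>35 and d[i]>=d[i-1] and d[i]>=d[i+1]])
here()"
```

```text
st xy [-0.0439  0.0852] z 0.2337 F [-0.2  0.7 -1.4] M [0.06 0.02 0.03] open 0.0425
[192, 212, 216]
[201, 209, 212, 217, 221]
[193, 212, 217]
st xy [-0.0439  0.0852] z 0.2337 F [-0.4  0.2 -1.1] M [0.01 0.07 0.03] open 0.0427
```

The edge rows shifted, which shows the far edge touched the lip top; the tilt is now about 9.5° and the touch height is known. Next I'll back out, descend in front of the lip and slide under it.

Call:
drive_tool(
  motion=[
    {"fingers":-0.2,"linear":[0,0,-0.008],"turn":0},
    {"fingers":-0.2,"linear":[0.008,0,-0.008],"turn":0},
    {"fingers":-0.2,"linear":[0.016,0,-0.006],"turn":0},
    {"fingers":-0.2,"linear":[0.016,0,0],"turn":0},
    {"fingers":-0.2,"linear":[0.016,0,0.006],"turn":0},
    {"fingers":-0.2,"linear":[0.016,0,0.012],"turn":0},
    {"fingers":-0.2,"linear":[0.016,0,0.0155],"turn":0},
    {"fingers":-0.2,"linear":[0.016,0,0.0155],"turn":0},
    {"fingers":-0.2,"linear":[0.016,0,0.0155],"turn":0},
  ],
)

```text
time: 17.25
position: [0.5378, 0.0656, 0.2185]
ee_rot: [0.0, 0.083, 0.997, 0.0]
wrist_force: [-0.1, -0.7, -2.3]
opening: 0.0425
grip_force: 33.1
```

```bash
python3 -c "
from h import *
here();sgoal(-.046,.085,.2182);im=snap('wrist','w8.png').astype(int)
for u in(240,320,404):
        c=im[190:240,u-2:u+3].mean(1); d=np.abs(np.diff(c,axis=0)).sum(1); print([190+i+1 for i in range(1,48) if d[i]>35 and d[i]>=d[i-1] and d[i]>=d[i+1]])
here()"
```

```text
st xy [-0.0595  0.0852] z 0.2185 F [-0.1 -0.7 -2.3] M [-0.02 -0.02 -0.01] open 0.0425
t 17.25 linear [-0.0135 -0.0002  0.0003] turn 0.01 head 80.5 tilt [ 0.  0. -1.] j7 1.08
[204, 210, 215]
[211, 216, 220]
[206, 212, 216]
st xy [-0.0596  0.0852] z 0.2185 F [ 1.1 -0.5 -1.8] M [ 0.02 -0.04  0.01] open 0.0423
```

Call:
drive_tool(
  motion=[
    {"fingers":-0.2,"linear":[-0.003,0,0],"turn":0},
    {"fingers":-0.2,"linear":[-0.006,0,0],"turn":0},
    {"fingers":-0.2,"linear":[-0.009,0,0],"turn":0},
    {"fingers":-0.2,"linear":[-0.01,0,0],"turn":0},
    {"fingers":-0.2,"linear":[-0.01,0,0],"turn":0},
  ],
)

```text
time: 17.92
position: [0.5475, 0.064, 0.2182]
ee_rot: [0.0, 0.083, 0.997, 0.0]
wrist_force: [-0.1, -0.7, -1.4]
opening: 0.0426
grip_force: 33.1
```

```bash
python3 -c "
from h import *
here()"
```

```text
st xy [-0.0497  0.0852] z 0.2182 F [-0.1 -0.7 -1.4] M [ 0.03 -0.03  0.02] open 0.0426
```

Call:
drive_tool(
  motion=[
    {"fingers":-0.2,"linear":[-0.002,0,0],"turn":0},
    {"fingers":-0.2,"linear":[-0.004,0,0],"turn":0},
    {"fingers":-0.2,"linear":[-0.005,0,0],"turn":0},
    {"fingers":-0.2,"linear":[-0.006,0,0],"turn":0},
    {"fingers":-0.2,"linear":[-0.006,0,0],"turn":0},
  ],
)

```text
time: 18.55
position: [0.5512, 0.0634, 0.2177]
ee_rot: [-0.002, 0.083, 0.997, -0.0]
wrist_force: [-7.0, 1.2, 1.1]
opening: 0.0423
grip_force: 33.4
```

```bash
python3 -c "
from h import *
here();im=snap('wrist','w9.png').astype(int)
for u in(240,320,404):
        c=im[190:240,u-2:u+3].mean(1); d=np.abs(np.diff(c,axis=0)).sum(1); print([190+i+1 for i in range(1,48) if d[i]>35 and d[i]>=d[i-1] and d[i]>=d[i+1]])
here()"
```

```text
st xy [-0.046   0.0852] z 0.2177 F [-7.   1.2  1.1] M [ 0.24  1.51 -0.05] open 0.0423
[195, 201, 210, 215]
[196, 201, 211, 216, 220]
[196, 203, 212, 217]
st xy [-0.046   0.0852] z 0.2177 F [-6.3  1.2  2.1] M [0.24 1.47 0.01] open 0.0425
```

The sieve stopped against the back wall at TCP x −46 mm, as predicted for the far edge being under the lip. Contact with the lip's front would have come at −53 mm. Next I'll swing the grip end down.

Call:
drive_tool(
  motion=[
    {"fingers":-0.2,"linear":[0.003,0,0],"turn":0},
    {"fingers":-0.2,"linear":[0.004,0,0.0025],"turn":0},
    {"fingers":-0.2,"linear":[0.005,0,0.0045],"turn":0},
    {"fingers":-0.2,"linear":[0.0063,0,0.0084],"turn":0},
    {"fingers":-0.2,"linear":[0.0063,0,0.0084],"turn":0},
  ],
)

```text
time: 19.23
position: [0.5471, 0.064, 0.2097]
ee_rot: [0.0, 0.083, 0.997, 0.0]
wrist_force: [-0.6, -0.1, -0.1]
opening: 0.0425
grip_force: 33.2
```

```bash
python3 -c "
from h import *
here()"
```

```text
st xy [-0.0501  0.0852] z 0.2097 F [-0.6 -0.1 -0.1] M [ 0.1  -0.01 -0.02] open 0.0425
```

Call:
drive_tool(
  motion=[
    {"fingers":-0.2,"linear":[0.0018,0,0.004],"turn":0},
    {"fingers":-0.2,"linear":[0.0033,0,0.008],"turn":0},
    {"fingers":-0.2,"linear":[0.004,0,0.01],"turn":0},
    {"fingers":-0.2,"linear":[0.004,0,0.01],"turn":0},
  ],
)

```text
time: 19.73
position: [0.5442, 0.0645, 0.2024]
ee_rot: [0.002, 0.083, 0.997, -0.0]
wrist_force: [-4.7, -2.5, 16.6]
opening: 0.0425
grip_force: 34.7
```

```bash
python3 -c "
from h import *
here();im=snap('wrist','w10.png').astype(int)
for u in(240,320,404):
        c=im[190:240,u-2:u+3].mean(1); d=np.abs(np.diff(c,axis=0)).sum(1); print([190+i+1 for i in range(1,48) if d[i]>35 and d[i]>=d[i-1] and d[i]>=d[i+1]])
here()"
```

```text
st xy [-0.0531  0.0852] z 0.2024 F [-4.7 -2.5 16.6] M [-0.26  0.94  0.1 ] open 0.0425
[212, 218, 223]
[213, 218, 220, 223, 227]
[197, 213, 219, 224]
st xy [-0.0531  0.0852] z 0.2024 F [-4.9 -1.9 15.4] M [-0.34  0.98  0.15] open 0.0424
```

Call:
drive_tool(
  motion=[
    {"fingers":-0.2,"linear":[0.0015,0,0],"turn":0},
    {"fingers":-0.2,"linear":[0.0015,0,0.001],"turn":0},
    {"fingers":-0.2,"linear":[0.0015,0,0.001],"turn":0},
  ],
)

```text
time: 20.15
position: [0.5442, 0.0645, 0.2024]
ee_rot: [0.003, 0.083, 0.997, -0.0]
wrist_force: [-3.6, -2.6, 19.2]
opening: 0.0427
grip_force: 35.0
```

```bash
python3 -c "
from h import *
here();im=snap('wrist','w11.png').astype(int)
cv2.imwrite('pics/w11c.png',cv2.resize(im[150:300,200:440,::-1].astype(np.uint8),None,fx=3,fy=3,interpolation=cv2.INTER_CUBIC))
for u in(240,320,404):
        c=im[190:240,u-2:u+3].mean(1); d=np.abs(np.diff(c,axis=0)).sum(1); print([190+i+1 for i in range(1,48) if d[i]>35 and d[i]>=d[i-1] and d[i]>=d[i+1]])
"
```

```text
st xy [-0.0531  0.0852] z 0.2024 F [-3.6 -2.6 19.2] M [-0.54  0.59  0.11] open 0.0427
[212, 218, 223]
[213, 218, 220, 223, 227]
[196, 213, 219, 224]
```

Call:
drive_tool(
  motion=[
    {"fingers":-0.2,"linear":[0,0,-0.003],"turn":0},
    {"fingers":0.2,"linear":[0,0,-0.003],"turn":0},
    {"fingers":0.5,"linear":[0,0,-0.003],"turn":0},
    {"fingers":0.8,"linear":[0,0,-0.003],"turn":0},
    {"fingers":1,"linear":[0,0,-0.05],"turn":0},
    {"fingers":1,"linear":[0,0,-0.1],"turn":0},
    {"fingers":1,"linear":[0,0,-0.15],"turn":0},
    {"fingers":1,"linear":[-0.03,0,-0.15],"turn":0},
    {"fingers":1,"linear":[-0.08,0,-0.15],"turn":0},
    {"fingers":1,"linear":[-0.08,0,-0.15],"turn":0},
  ],
)

```text
time: 21.45
position: [0.6226, 0.05, 0.3467]
ee_rot: [-0.001, 0.084, 0.996, 0.0]
wrist_force: [-0.3, -0.9, -0.5]
opening: 0.0852
grip_force: 0.0
```

```bash
python3 -c "
from h import *
here();im=snap('wrist','w12.png');sc=get_image('scene');sd=get_image('side')
c=cv2.resize(im[60:300,160:480],None,fx=2.5,fy=1.25*2)[:,:,::-1][:600]
a=cv2.resize(sc[160:280,290:420],None,fx=3,fy=3)[:,:,::-1];b=cv2.resize(sd[140:260,230:380],None,fx=2.6,fy=2.6)[:,:,::-1]
M=np.zeros((600,800,3),np.uint8);w=cv2.resize(c,(440,330));M[:330,:440]=w;M[:a.shape[0],800-a.shape[1]+40:][:, :]=a[:,:350];M[:330,:440]=w
h_=min(240,b.shape[0]);M[360:600,:390]=b[:240,:390];cv2.imwrite('pics/m1.png',M)
for p in[(-.0655,.02),(-.0655,.15)]:pass
c_,s_=np.cos(ST[2]),np.sin(ST[2])
for n,x,y,z in[('tabL',-54,22,48),('tabR',-54,-22,48),('nl',-60,55,8),('nr',-60,-55,8),('fl',53.5,55,8),('wallinL',-61.5,57.5,7),('lip',53.5,50,13)]:
    x/=1000;y=y/1000+.085;print(n,wproj([ST[0]+c_*x-s_*y,ST[1]+s_*x+c_*y,.15+z/1000]).round(1))
"
```

```text
st xy [0.0266 0.0838] z 0.3467 F [-0.3 -0.9 -0.5] M [-0.02  0.06 -0.02] open 0.0852
tabL [345.1 109. ]
tabR [295.6 109. ]
nl [374.4 105.8]
nr [266.9 105.6]
fl [371.3 212.4]
wallinL [376.6 104.5]
lip [367.4 213.8]
```

View pics/m1.png

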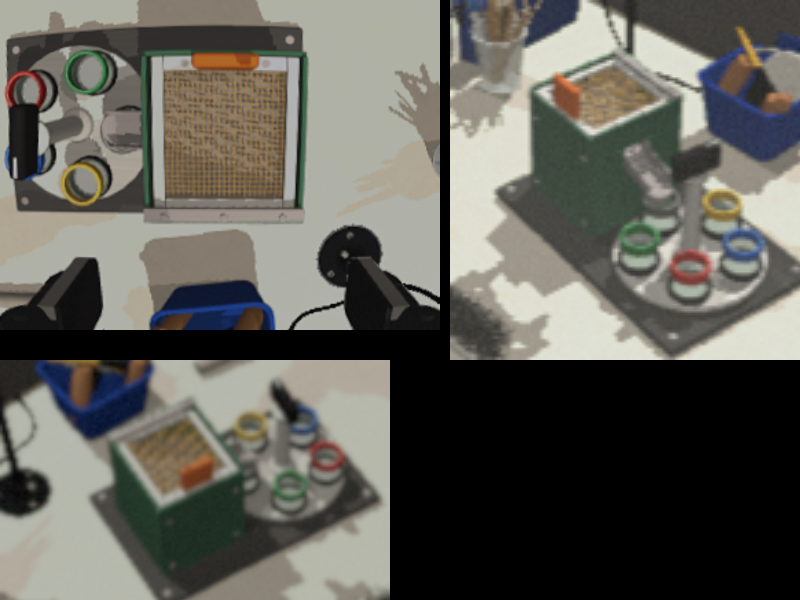

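The wrist view shows the sieve seated flat between the walls with its far edge under the lip. The scene and side views agree, and all the jars are standing. Now I'll measure the carousel from this picture numerically.

```bash
cat > jars.py <<'E'
from h import *
def jars(im):
    hsv=cv2.cvtColor(np.ascontiguousarray(im),cv2.COLOR_RGB2HSV).astype(int);H,S,V=hsv[...,0],hsv[...,1],hsv[...,2]
    c_,s_=np.cos(ST[2]),np.sin(ST[2]);ax=np.array([ST[0]+s_*.075,ST[1]-c_*.075])
    vv,uu=np.mgrid[0:400,0:640]; out={}
    for n,lo,hi,off in[('yellow',22,32,-72),('blue',100,125,-144),('red',-8,8,144),('green',50,80,72)]:
        h=np.where(H>170,H-180,H); m=(h>=lo)&(h<=hi)&(S>130)&(V>60)
        pts=[]
        for v,u in zip(vv[m],uu[m]):
            q=wat(u,v,.065)[:2]-ax; r=np.hypot(*q)
            if .033<r<.088: pts.append([c_*q[0]+s_*q[1],-s_*q[0]+c_*q[1]])
        if len(pts)<30: print(n,'few',len(pts)); continue
        (cx,cy),r=cv2.minEnclosingCircle(np.array(pts,np.float32)); a=np.degrees(np.arctan2(cy,cx))-90
        print(n,len(pts),'c',round(cx*1000,1),round(cy*1000,1),'r',round(r*1000,1),'R',round(np.hypot(cx,cy)*1000,1),'ang',round((a+180)%360-180,1),'rel',round((a-off+180)%360-180,1))
    return ax
E
python3 -c "
from jars import *
ax=jars(cv2.imread('pics/w12.png')[:,:,::-1]); print(ax); goal(ax[0],ax[1],.3,np.degrees(ST[2])-90-1.8)"
```

```text
yellow 209 c 54.8 15.1 r 23.3 R 56.9 ang -74.6 rel -2.6Traceback (most recent call last):
  File "<string>", line 3, in <module>
    ax=jars(cv2.imread('pics/w12.png')[:,:,::-1]); print(ax); goal(ax[0],ax[1],.3,np.degrees(ST[2])-90-1.8)
  File "jars.py", line 10, in jars
    q=wat(u,v,.065)[:2]-ax; r=np.hypot(*q)
      ~~~^^^^^^^^^^
  File "h.py", line 31, in wat
    p=camera_params('wrist'); s,P,R=pose(); T=np.array(p['T_tool_cam']); f=200/np.tan(np.radians(p['fovy'])/2)
                                    ~~~~^^
  File "h.py", line 21, in pose
    s=get_state(); q=s['ee_rot']; return s,np.array(s['position']),Ro.from_quat([q[1],q[2],q[3],q[0]]).as_matrix()
ValueError: time passes only in moves, steps and waits
```

```bash
sed -i 's/^from h import \*/from h import *\nimport h\n_p=pose(); h.pose=lambda:_p/' jars.py
python3 -c "
from jars import *
ax=jars(cv2.imread('pics/w12.png')[:,:,::-1]); print(ax); goal(ax[0],ax[1],.3,np.degrees(ST[2])-90-1.8)"
```

```text
yellow 209 c 54.8 15.1 r 23.3 R 56.9 ang -74.6 rel -2.6
blue 93 c 26.3 -48.7 r 23.5 R 55.4 ang -151.6 rel -7.6
red 251 c -43.8 -42.5 r 24.3 R 61.0 ang 134.1 rel -9.9
green 88 c -59.6 25.5 r 22.3 R 64.8 ang 66.8 rel -5.2
[ 0.56994793 -0.10225908]
t 21.6 linear [ 0.0237 -0.1606  0.0482] turn -35.62 head 80.5 tilt [-0.002  0.    -1.   ] j7 1.15
```

Call:
drive_tool(
  motion=[
    {"fingers":1,"linear":[0,-0.03,0],"turn":2},
    {"fingers":1,"linear":[0.01,-0.06,0],"turn":4},
    {"fingers":1,"linear":[0.02,-0.09,0],"turn":6},
    {"fingers":1,"linear":[0.024,-0.12,0],"turn":8},
    {"fingers":1,"linear":[0.024,-0.15,0],"turn":10},
    {"fingers":1,"linear":[0.024,-0.161,0],"turn":12},
    {"fingers":1,"linear":[0.024,-0.161,0],"turn":14},
    {"fingers":1,"linear":[0.024,-0.161,0],"turn":16},
    {"fingers":1,"linear":[0.024,-0.161,0],"turn":18},
    {"fingers":1,"linear":[0.024,-0.161,0],"turn":20},
  ],
)

```text
time: 22.85
position: [0.5694, -0.1022, 0.3494]
ee_rot: [0.0, 0.818, 0.575, 0.0]
wrist_force: [-0.4, 0.5, 0.2]
opening: 0.0854
grip_force: 0.0
```

Call:
drive_tool(
  motion=[
    {"fingers":1,"linear":[0,0,0],"turn":2},
    {"fingers":1,"linear":[0,0,0],"turn":4},
    {"fingers":1,"linear":[0,0,0],"turn":6},
    {"fingers":1,"linear":[0,0,0],"turn":8},
    {"fingers":1,"linear":[0,0,0],"turn":10},
    {"fingers":1,"linear":[0,0,0],"turn":12},
    {"fingers":1,"linear":[0,0,0],"turn":14},
    {"fingers":1,"linear":[0,0,0],"turn":16},
    {"fingers":1,"linear":[0,0,0],"turn":16.4},
    {"fingers":1,"linear":[0,0,0],"turn":16.4},
  ],
)

```text
time: 24.1
position: [0.57, -0.1027, 0.3492]
ee_rot: [-0.0, 0.995, -0.099, 0.0]
wrist_force: [0.2, -1.4, -0.1]
opening: 0.0857
grip_force: 0.0
```

```bash
python3 -c "
from jars import *
here();im=snap('wrist','w13.png');ax=jars(im); goal(ax[0],ax[1],.164,np.degrees(ST[2])-90-1.8)
# bar top: dark pixels near axis at z=.177
g=im.astype(int).sum(2); c_,s_=np.cos(ST[2]),np.sin(ST[2]); pts=[]
for v in range(0,400):
  for u in range(150,500):
    if g[v,u]<110:
      q=wat(u,v,.177)[:2]-ax
      if np.hypot(*q)<.045: pts.append([c_*q[0]+s_*q[1],-s_*q[0]+c_*q[1]])
print(len(pts)); r=cv2.minAreaRect(np.array(pts,np.float32)*1000); print(r); print(np.mean(pts,0))
"
```

```text
st xy [ 0.0001 -0.0754] z 0.3492 F [ 0.2 -1.4 -0.1] M [-0.03 -0.02  0.01] open 0.0857
yellow 226 c 57.1 13.3 r 22.4 R 58.6 ang -76.9 rel -4.9
blue 200 c 30.0 -51.2 r 22.6 R 59.3 ang -149.7 rel -5.7
red 317 c -40.8 -44.9 r 23.5 R 60.7 ang 137.7 rel -6.3
green 78 c -56.4 23.6 r 22.7 R 61.1 ang 67.3 rel -4.7
t 24.1 linear [-1.000e-04 -3.000e-04  1.852e-01] turn 0.01 head -101.3 tilt [ 0.  0. -1.] j7 -1.62Traceback (most recent call last):
  File "<string>", line 9, in <module>
    q=wat(u,v,.177)[:2]-ax
      ~~~^^^^^^^^^^
  File "h.py", line 31, in wat
    p=camera_params('wrist'); s,P,R=pose(); T=np.array(p['T_tool_cam']); f=200/np.tan(np.radians(p['fovy'])/2)
ValueError: time passes only in moves, steps and waits
```

Call:
drive_tool(
  motion=[
    {"fingers":1,"linear":[0,0,0.05],"turn":0},
    {"fingers":1,"linear":[0,0,0.1],"turn":0},
    {"fingers":0.6,"linear":[0,0,0.15],"turn":0},
    {"fingers":0,"linear":[0,0,0.185],"turn":0},
    {"fingers":-0.4,"linear":[0,0,0.185],"turn":0},
    {"fingers":-1,"linear":[0,0,0.185],"turn":0},
    {"fingers":-1,"linear":[0,0,0.185],"turn":0},
    {"fingers":-1,"linear":[0,0,0.185],"turn":0},
    {"fingers":-1,"linear":[0,0,0.185],"turn":0},
  ],
  grip_force=40,
)

```text
time: 25.28
position: [0.5708, -0.1033, 0.1651]
ee_rot: [0.0, 0.995, -0.1, 0.001]
wrist_force: [-2.6, -0.4, 2.8]
opening: 0.0152
grip_force: 41.2
```

```bash
python3 -c "
from h import *
here();goal(.57,-.1023,.164,-101.4)"
```

```text
st xy [ 0.001  -0.0759] z 0.1651 F [-2.6 -0.4  2.8] M [-0.09  0.53  0.08] open 0.0152
t 25.27 linear [-0.001  -0.0009  0.0011] turn -0.02 head -101.5 tilt [ 0.001 -0.    -1.   ] j7 -1.62
```

Call:
drive_tool(
  motion=[
    {"fingers":-1,"linear":[0,0,0],"turn":-0.5},
    {"fingers":-1,"linear":[0,0,0],"turn":-1.5},
    {"fingers":-1,"linear":[0,0,0],"turn":-3},
    {"fingers":-1,"linear":[0,0,0],"turn":-4.5},
    {"fingers":-1,"linear":[0,0,0],"turn":-6},
    {"fingers":-1,"linear":[0,0,0],"turn":-7.5},
    {"fingers":-1,"linear":[0,0,0],"turn":-9},
    {"fingers":-1,"linear":[0,0,0],"turn":-10.5},
    {"fingers":-1,"linear":[0,0,0],"turn":-11.5},
    {"fingers":-1,"linear":[0,0,0],"turn":-12},
  ],
)

```text
time: 26.52
position: [0.5701, -0.1012, 0.165]
ee_rot: [-0.001, 0.911, 0.412, 0.0]
wrist_force: [-5.2, 5.1, 6.0]
opening: 0.0151
grip_force: 41.9
```

Call:
drive_tool(
  motion=[
    {"fingers":-1,"linear":[0,0,0],"turn":-0.5},
    {"fingers":-1,"linear":[0,0,0],"turn":-1.5},
    {"fingers":-1,"linear":[0,0,0],"turn":-3},
    {"fingers":-1,"linear":[0,0,0],"turn":-4.5},
    {"fingers":-1,"linear":[0,0,0],"turn":-6},
    {"fingers":-1,"linear":[0,0,0],"turn":-7.5},
    {"fingers":-1,"linear":[0,0,0],"turn":-9},
    {"fingers":-1,"linear":[0,0,0],"turn":-10.5},
    {"fingers":-1,"linear":[0,0,0],"turn":-11.5},
    {"fingers":-1,"linear":[0,0,0],"turn":-12},
  ],
)

```text
time: 27.78
position: [0.568, -0.1008, 0.165]
ee_rot: [-0.002, 0.583, 0.812, -0.001]
wrist_force: [-13.1, 5.8, 11.7]
opening: 0.0152
grip_force: 42.8
```

Call:
drive_tool(
  motion=[
    {"fingers":-1,"linear":[0,0,0],"turn":-0.5},
    {"fingers":-1,"linear":[0,0,0],"turn":-1.5},
    {"fingers":-1,"linear":[0,0,0],"turn":-3},
    {"fingers":-1,"linear":[0,0,0],"turn":-4.5},
    {"fingers":-1,"linear":[0,0,0],"turn":-5.5},
    {"fingers":-1,"linear":[0,0,0],"turn":-5.8},
    {"fingers":-1,"linear":[0,0,0],"turn":-5.8},
  ],
)

```text
time: 28.65
position: [0.5671, -0.1014, 0.165]
ee_rot: [-0.003, 0.362, 0.932, -0.001]
wrist_force: [-14.9, 4.5, 15.2]
opening: 0.0154
grip_force: 43.1
```

```bash
python3 -c "
from jars import *
here();im=snap('wrist','w14.png');ax=jars(im); goal(ax[0],ax[1],.164,-101.5+149.2)
"
```

```text
st xy [-0.003  -0.0746] z 0.165 F [-14.9   4.5  15.2] M [0.94 2.83 0.06] open 0.0154
yellow 503 c -58.8 16.5 r 22.5 R 61.0 ang 74.4 rel 146.4Traceback (most recent call last):
  File "<string>", line 3, in <module>
    here();im=snap('wrist','w14.png');ax=jars(im); goal(ax[0],ax[1],.164,-101.5+149.2)
                                         ~~~~^^^^
  File "jars.py", line 12, in jars
    q=wat(u,v,.065)[:2]-ax; r=np.hypot(*q)
      ~~~^^^^^^^^^^
  File "h.py", line 31, in wat
    p=camera_params('wrist'); s,P,R=pose(); T=np.array(p['T_tool_cam']); f=200/np.tan(np.radians(p['fovy'])/2)
ValueError: time passes only in moves, steps and waits
```

```bash
sed -i 's/^_p=pose().*/&\n_c=camera_params("wrist"); h.camera_params=lambda n:_c/' jars.py; sed -i 's/^_p=pose(); h.pose=lambda:_p/_p=pose(); h.pose=lambda:_p/' jars.py
python3 -c "
from jars import *
jars(cv2.imread('pics/w14.png')[:,:,::-1]); print(np.degrees(np.arctan2(_p[2][1,1],_p[2][0,1])))"
```

```text
yellow 503 c -58.8 16.5 r 22.5 R 61.0 ang 74.3 rel 146.3
blue 356 c -5.3 59.9 r 22.4 R 60.2 ang 5.1 rel 149.1
red 825 c 53.8 21.5 r 24.1 R 57.9 ang -68.3 rel 147.7
green few 0Traceback (most recent call last):
  File "<string>", line 3, in <module>
    jars(cv2.imread('pics/w14.png')[:,:,::-1]); print(np.degrees(np.arctan2(_p[2][1,1],_p[2][0,1])))
                                                                            ^^
NameError: name '_p' is not defined. Did you mean: 'np'?
```

Call:
drive_tool(
  motion=[
    {"fingers":-0.5,"linear":[0,0,0],"turn":0},
    {"fingers":-0.3,"linear":[0,0,0],"turn":0},
    {"fingers":-0.2,"linear":[0,0,0],"turn":0},
    {"fingers":0,"linear":[0,0,-0.06],"turn":0},
    {"fingers":0,"linear":[0,0,-0.12],"turn":0},
    {"fingers":0,"linear":[0,0,-0.17],"turn":0},
    {"fingers":0,"linear":[0,0,-0.17],"turn":0},
  ],
)

```text
time: 29.58
position: [0.5732, -0.1031, 0.339]
ee_rot: [0.005, 0.363, 0.932, 0.001]
wrist_force: [0.3, 0.4, -1.0]
opening: 0.0425
grip_force: 0.0
```

```bash
python3 -c "
from jars import *
here();jars(snap('wrist','w15.png'));goal(.57,-.1023,.165,-101.5+149.2)"
```

```text
st xy [ 0.0033 -0.0753] z 0.339 F [ 0.3  0.4 -1. ] M [ 0.11 -0.02 -0.02] open 0.0425
yellow 208 c -59.7 16.1 r 22.4 R 61.8 ang 74.9 rel 146.9
blue 91 c -6.5 59.4 r 21.6 R 59.7 ang 6.2 rel 150.2
red 329 c 54.1 21.6 r 23.3 R 58.3 ang -68.3 rel 147.7
green 46 c 35.3 -46.9 r 21.9 R 58.7 ang -143.0 rel 145.0
t 29.57 linear [ 0.0043 -0.0024  0.174 ] turn -0.04 head 47.5 tilt [ 0.009 -0.002 -1.   ] j7 0.81
```

Call:
drive_tool(
  motion=[
    {"fingers":0,"linear":[0,0,0],"turn":0},
    {"fingers":0,"linear":[0,0,0],"turn":0},
  ],
)

```text
time: 29.88
position: [0.5695, -0.1032, 0.3321]
ee_rot: [-0.002, 0.362, 0.932, -0.0]
wrist_force: [-0.3, 0.0, -0.2]
opening: 0.0426
grip_force: 0.0
```

```bash
python3 -c "
from jars import *
here();jars(snap('wrist','w16.png'));goal(.57,-.1023,.165,-101.5+149.2)
c_,s_=np.cos(ST[2]),np.sin(ST[2])
for x in(-.012,0,.012):
  for d in (0,):
    X=np.array([x,-.015]); print('spout edge px',wproj([ST[0]+c_*X[0]-s_*X[1],ST[1]+s_*X[0]+c_*X[1],.07]).round(1))"
```

```text
st xy [-0.0003 -0.076 ] z 0.3321 F [-0.3  0.  -0.2] M [-0.04 -0.03  0.03] open 0.0426
yellow 208 c -59.4 15.8 r 22.4 R 61.5 ang 75.1 rel 147.1
blue 101 c -5.5 59.4 r 22.0 R 59.7 ang 5.3 rel 149.3
red 354 c 54.9 21.7 r 23.4 R 59.0 ang -68.4 rel 147.6
green 78 c 36.5 -47.0 r 22.2 R 59.5 ang -142.2 rel 145.8
t 29.88 linear [-0.0003  0.0012  0.1671] turn -0.04 head 47.5 tilt [-0.003  0.001 -1.   ] j7 0.81
spout edge px [357.3 141. ]
spout edge px [362.2 149. ]
spout edge px [367.1 156.9]
```

Call:
drive_tool(
  motion=[
    {"fingers":0,"linear":[0,0.001,0.06],"turn":0},
    {"fingers":0,"linear":[0,0.001,0.12],"turn":0},
    {"fingers":0,"linear":[0,0.001,0.167],"turn":0},
    {"fingers":0,"linear":[0,0.001,0.167],"turn":0},
    {"fingers":-0.5,"linear":[0,0.001,0.167],"turn":0},
    {"fingers":-1,"linear":[0,0.001,0.167],"turn":0},
    {"fingers":-1,"linear":[0,0.001,0.167],"turn":0},
    {"fingers":-1,"linear":[0,0.001,0.167],"turn":0.3},
    {"fingers":-1,"linear":[0,0.001,0.167],"turn":0.66},
    {"fingers":-1,"linear":[0,0.001,0.167],"turn":0.66},
  ],
  grip_force=30,
)

```text
time: 31.18
position: [0.5703, -0.1046, 0.1689]
ee_rot: [0.0, 0.39, 0.921, -0.002]
wrist_force: [-4.8, -2.8, 2.0]
opening: 0.0152
grip_force: 31.1
```

Call:
drive_tool(
  motion=[
    {"fingers":-1,"linear":[0,0,0],"turn":0},
    {"fingers":-0.5,"linear":[0,0,0],"turn":0},
    {"fingers":-0.2,"linear":[0,0,0],"turn":0},
    {"fingers":0,"linear":[0,0,0],"turn":0},
    {"fingers":0,"linear":[0,0,-0.06],"turn":0},
    {"fingers":0,"linear":[0,0,-0.12],"turn":0},
    {"fingers":0,"linear":[0,0,-0.167],"turn":0},
    {"fingers":0,"linear":[0,0,-0.167],"turn":0},
    {"fingers":0,"linear":[0,0,-0.167],"turn":0},
    {"fingers":0,"linear":[0,0,-0.167],"turn":0},
  ],
)

```text
time: 32.42
position: [0.5701, -0.1023, 0.3322]
ee_rot: [-0.001, 0.389, 0.921, -0.0]
wrist_force: [-0.6, -0.5, 0.6]
opening: 0.0429
grip_force: 0.0
```

```bash
python3 -c "
from jars import *
here();jars(snap('wrist','w17.png'));goal(.57,-.1023,.165,-101.5+149.2)
sc=snap('scene','f.png').astype(int);a=cv2.imread('pics/a.png')[:,:,::-1]
hsv=cv2.cvtColor(sc.astype(np.uint8),cv2.COLOR_RGB2HSV).astype(int)
for n,lo,hi in[('blue',100,125),('green',50,80),('red',-8,8),('yellow',22,32)]:
    H=np.where(hsv[...,0]>170,hsv[...,0]-180,hsv[...,0]); m=(H>=lo)&(H<=hi)&(hsv[...,1]>110)&(hsv[...,2]>70); m[:222]=0;m[265:]=0;m[:,:343]=0;m[:,398:]=0
    v,u=np.nonzero(m); print(n,len(u),u.min() if len(u) else 0,u.max() if len(u) else 0,v.mean() if len(u) else 0)
"
```

```text
st xy [ 0.0001 -0.075 ] z 0.3322 F [-0.6 -0.5  0.6] M [0.03 0.05 0.01] open 0.0429
yellow 240 c -58.3 19.4 r 22.3 R 61.4 ang 71.6 rel 143.6
blue 100 c -2.4 58.6 r 21.9 R 58.7 ang 2.4 rel 146.4
red 318 c 56.2 19.2 r 23.5 R 59.4 ang -71.1 rel 144.9
green 76 c 33.7 -49.0 r 22.3 R 59.5 ang -145.4 rel 142.6
t 32.42 linear [-0.0004  0.0002  0.1672] turn -0.7 head 44.2 tilt [-0.003  0.001 -1.   ] j7 0.75
blue 22 354 365 229.5909090909091
green 0 0 0 0
red 56 374 385 227.07142857142858
yellow 21 347 359 239.0952380952381
```

```bash
python3 -c "
from rig import ticket
print(ticket.finish_job())"
```

```text
the job is handed in; nothing more can be done
None
```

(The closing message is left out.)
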